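Put the impact sockets back on their rail in order of size

TASK

Put the four black impact sockets back on the socket rail in order of size, the smallest on the post next to the red end stop and the largest at the other end: one on each post, standing upright over it with the mouth down and sitting flat on the rail. Set them down gently, without dropping them, and leave the paste jar where it stands.

Things in the scene. Friction and masses are not known exactly. Their poses are not given: they have to be found in the camera images.
- socket_a: The smallest of four loose black steel impact sockets: a plain upright cylinder 37 mm in diameter and 50 mm tall, standing with its square drive hole (19 mm) up and its open mouth down. The mouth is 24 mm wide at the least and about 28 mm deep. Origin: centre of the underside (the mouth rim); z up, yaw is of no importance.
- socket_b: The second smallest of four loose black steel impact sockets: a plain upright cylinder 46 mm in diameter and 54 mm tall, standing with its square drive hole (19 mm) up and its open mouth down. The mouth is 30 mm wide at the least and about 30 mm deep. Origin: centre of the underside (the mouth rim); z up, yaw is of no importance.
- socket_c: The second largest of four loose black steel impact sockets: a plain upright cylinder 55 mm in diameter and 58 mm tall, standing with its square drive hole (19 mm) up and its open mouth down. The mouth is 36 mm wide at the least and about 32 mm deep. Origin: centre of the underside (the mouth rim); z up, yaw is of no importance.
- socket_d: The largest of four loose black steel impact sockets: a plain upright cylinder 64 mm in diameter and 63 mm tall, standing with its square drive hole (19 mm) up and its open mouth down. The mouth is 41 mm wide at the least and about 35 mm deep. Origin: centre of the underside (the mouth rim); z up, yaw is of no importance.
- post_a: One of the four identical steel posts of the socket rail (which of the four along the rail is not told by its name): 8 mm in diameter with a domed tip, standing 15 mm up out of the rail, an orange disc (22 mm, flat) round its foot. Origin: its foot on the rail's top face, which is flat, 10 mm above the bench and 66 mm wide; x points across the rail, y along it, z up. The posts stand in one line along the middle of the rail, some 75 to 90 mm apart. Fixed.
- post_b: One of the four identical steel posts of the socket rail (which of the four along the rail is not told by its name): 8 mm in diameter with a domed tip, standing 15 mm up out of the rail, an orange disc (22 mm, flat) round its foot. Origin: its foot on the rail's top face, which is flat, 10 mm above the bench and 66 mm wide; x points across the rail, y along it, z up. The posts stand in one line along the middle of the rail, some 75 to 90 mm apart. Fixed.
- post_c: One of the four identical steel posts of the socket rail (which of the four along the rail is not told by its name): 8 mm in diameter with a domed tip, standing 15 mm up out of the rail, an orange disc (22 mm, flat) round its foot. Origin: its foot on the rail's top face, which is flat, 10 mm above the bench and 66 mm wide; x points across the rail, y along it, z up. The posts stand in one line along the middle of the rail, some 75 to 90 mm apart. Fixed.
- post_d: One of the four identical steel posts of the socket rail (which of the four along the rail is not told by its name): 8 mm in diameter with a domed tip, standing 15 mm up out of the rail, an orange disc (22 mm, flat) round its foot. Origin: its foot on the rail's top face, which is flat, 10 mm above the bench and 66 mm wide; x points across the rail, y along it, z up. The posts stand in one line along the middle of the rail, some 75 to 90 mm apart. Fixed.
- red_stop: Red plastic end stop at one end of the socket rail (the other end has a black one): 70 mm across the rail, 18 mm along it, 16 mm high. Origin: centre of its underside, on the bench, on the rail's centre line; the posts lie about 56, 138, 220 and 302 mm from it. Fixed.
- paste_jar: Small closed jar of assembly paste among the sockets, white with a blue band and a blue screw lid, 56 mm in diameter, 48 mm tall, loose. Origin: centre of its underside. To be left alone.

How it is judged:
At the end, for the whole second after the job is handed in: Each socket over its own post (within 15 mm), in order of size from the smallest at the red stop; each flat on the rail (underside within 4 mm of the rail's top face, tilt under 0.08 rad), released and at rest ((horizontal distance between socket_a and post_a below 0.015 m or horizontal distance between socket_a and post_b below 0.015 m or horizontal distance between socket_a and post_c below 0.015 m or horizontal distance between socket_a and post_d below 0.015 m) and horizontal distance between socket_a and red_stop between 0.026 and 0.086 m and height (world z) of socket_a between 0.006 and 0.014 m and angle between each of socket_a, socket_b, socket_c, socket_d's own z axis and vertical below 0.08 rad and linear speed of each of socket_a, socket_b, socket_c, socket_d below 0.02 m/s and angular speed of each of socket_a, socket_b, socket_c, socket_d below 0.2 rad/s and (horizontal distance between socket_b and post_a below 0.015 m or horizontal distance between socket_b and post_b below 0.015 m or horizontal distance between socket_b and post_c below 0.015 m or horizontal distance between socket_b and post_d below 0.015 m) and horizontal distance between socket_b and red_stop between 0.108 and 0.168 m and height (world z) of socket_b between 0.006 and 0.014 m and (horizontal distance between socket_c and post_a below 0.015 m or horizontal distance between socket_c and post_b below 0.015 m or horizontal distance between socket_c and post_c below 0.015 m or horizontal distance between socket_c and post_d below 0.015 m) and horizontal distance between socket_c and red_stop between 0.19 and 0.25 m and height (world z) of socket_c between 0.006 and 0.014 m and (horizontal distance between socket_d and post_a below 0.015 m or horizontal distance between socket_d and post_b below 0.015 m or horizontal distance between socket_d and post_c below 0.015 m or horizontal distance between socket_d and post_d below 0.015 m) and horizontal distance between socket_d and red_stop between 0.272 and 0.332 m and height (world z) of socket_d between 0.006 and 0.014 m); the robot touches nothing.
It fails at once if socket_a dropped, thrown or knocked: faster than 0.7 m/s with its underside less than 50 mm above the bench (linear speed of socket_a above 0.7 m/s and height (world z) of socket_a below 0.05 m).
It fails at once if socket_b dropped, thrown or knocked: faster than 0.7 m/s with its underside less than 50 mm above the bench (linear speed of socket_b above 0.7 m/s and height (world z) of socket_b below 0.05 m).
It fails at once if socket_c dropped, thrown or knocked: faster than 0.7 m/s with its underside less than 50 mm above the bench (linear speed of socket_c above 0.7 m/s and height (world z) of socket_c below 0.05 m).
It fails at once if socket_d dropped, thrown or knocked: faster than 0.7 m/s with its underside less than 50 mm above the bench (linear speed of socket_d above 0.7 m/s and height (world z) of socket_d below 0.05 m).
It fails at once if the paste jar is moved by more than 20 mm or tipped (distance of paste_jar from where it was at the start of the episode above 0.02 m or angle between paste_jar's own z axis and vertical above 0.3 rad).
It also fails if it takes over 88 s, if anything falls off the work surface, if the arm or the gripper's body presses on something with over 40 N, if the wrist force passes 120 N, or if a joint passes its speed limit or range.

ROBOT

A 6-joint arm with a two-finger parallel gripper is mounted at the origin on the work surface. World frame = base frame: x ahead of the robot, y to its left, z up, the work surface at z = 0. Lengths are in m, angles in rad, forces in N, time in s.
With the tool pointing down it reaches from about 0.4 to 0.825 m from the base axis. Payload 7 kg.
Tool frame: the origin (TCP) lies on the centre line of the jaws, within the pads' length; the fingertips stand arm.tip_reach ahead of it and the grasp point (between the pads) lies 5 mm behind it (arm.tip_reach is the distance from the TCP to the fingertips, in m); z points along the fingers, y is the line along which they close (so a half turn about z gives the same grasp; the last joint's range is limited). The gripper opens to 88 mm and grips with 3 to 60 N. Pads are 19 mm wide; open, the fingers measure 130 mm over their backs; the gripper's body (78 mm by 193 mm) begins 47 mm behind the grasp point.
Start: joints at [-0.985, 0.359, 0.012, 0, -1.224, -0.288], TCP at [0.198, -0.645, 0.201] pointing down, gripper open.
Joint ranges: [-3.07, 3.07], [-1.43, 2.12], [-1.02, 1.25], [-3.03, 1.67], [-3.05, -0], [-3.03, 3.03]. Speed limits (rad/s): [2.39, 2.39, 3.01, 3.14, 3.14, 3.14].

INTERFACE

Orientations are given as [roll, pitch, yaw] about the fixed x, y, z axes, in that order (R = Rz(yaw) Ry(pitch) Rx(roll)).
In Python, from station import status, optics, order, arm gives the robot as it stands. The module is installed in compiled form; this text tells all that it offers.
- The arm moves only by the shell command python3 -m jog 'ROWS' [FORCE]. ROWS is JSON, a list of rows, each a list of 3 entries, a list of its own where there are three numbers: the gripper command: -1 is shut, 1 is fully open, values between are in proportion, then the shift along the tool's x, y, z in mm, then the turn about the tool's z in rad. A call has 1 to 20 rows; each row is the pose to reach, as a shift and turn from the pose commanded when the call began, along the tool's axes at that moment; what a row does not reach only later rows make up. A row lasts 1/8 s, in which the tool goes at most 62.5 mm and 10.7 degrees, less where a joint would pass 70% of its speed; a pose out of reach is approached as far as the arm can. A call with a gripper value outside its range is refused whole. The fingers move at their own pace and stop on an object; FORCE is the grip in N (left out, the last holds). Time passes only in rows, so rows that repeat a pose let the fingers close. It gives the time, the measured TCP pose, the force, the opening and the grip force at its end, in the units of the state.
- status.get_state(): the state, without advancing time (a new reading comes with each control period).
- optics.grab_frame(name): name is "scene" or "top" or "wrist"; returns a dict with "color" (480x640x3 uint8, red, green, blue), "mtx" (3x3 intrinsics, pixels), "cam_to_world" (4x4, takes a point from camera to world coordinates). Camera axes: x right, y down, z forward; pixel columns grow to the right and rows downward; lengths in m; the calibration is good to about 2 mm. A picture is of the moment at which its call begins. There is no depth.
- order.job_done(): hands the job in; it is judged then, once.
The state is a dict: "t": time; "q": joint angles; "qd": joint speeds; "joint_efforts": joint torques, N m; "eef_pos": TCP position; "ee_rot": TCP orientation; "force": force on the tool from outside, world axes, zero at the start; "moment": the same for the moment, N m; "width": finger opening in m; "gripper_force": force on a finger pad.
Only numpy, scipy, OpenCV 4.12 (cv2) and the standard library are available. Lean on these libraries where they do the work, as an engineer would, in place of code of your own. Each camera call takes 0.05 s, during which the arm holds its last target. There are 200 camera calls.

## Working session

There is one attempt and no reset: what is moved stays moved. The work goes in short steps, Python scripts to look and compute and a shell command to move; the robot and the scene stay as the last step left them, time stands still between calls to the robot, and variables do not carry over. Pictures are saved under pics/ and viewed, at most 14 in all, crops included, and the job is handed in when it is done.

```bash
mkdir -p pics
python3 - <<'E'
from station import status, optics, arm
import cv2, numpy as np
print(status.get_state(), arm.tip_reach)
for n in ("scene","top","wrist"):
    f=optics.grab_frame(n); cv2.imwrite(f"pics/{n}0.png",f["color"][:,:,::-1]); print(n,f["mtx"].tolist(),np.round(f["cam_to_world"],4).tolist())
E
```

```text
{'t': 0.0, 'q': array([-9.84919198e-01,  3.59406904e-01,  1.10690660e-02, -3.38097284e-04,
       -1.22410161e+00, -2.88083569e-01]), 'qd': array([ 0.00013406,  0.00200554,  0.00035597, -0.00085359, -0.00020699,
       -0.00043953]), 'joint_efforts': array([ 2.99754516e-03, -5.82716417e+01,  2.93052417e+01,  6.99702457e+00,
        6.89351640e-03, -1.69596965e-04]), 'eef_pos': array([ 0.19785539, -0.64480142,  0.20051639]), 'ee_rot': array([ 3.13992694e+00, -1.62145374e-04, -2.84391410e+00]), 'force': array([-0.0637294 ,  0.04719759, -0.83261365]), 'moment': array([-0.0492487 , -0.01387768,  0.00038809]), 'gripper_force': 0.0, 'width': 0.08767717115353876} 0.014
scene [[530.9743458247892, 0.0, 321.3745748359701], [0.0, 530.9743458247892, 245.82726650942755], [0.0, 0.0, 1.0]] [[-0.877, 0.391, -0.2793, 0.86], [0.4805, 0.707, -0.519, 0.5445], [-0.0055, -0.5893, -0.8079, 0.9259], [0.0, 0.0, 0.0, 1.0]]
top [[611.7342447149339, 0.0, 337.7302287008608], [0.0, 611.7342447149339, 236.02296355534654], [0.0, 0.0, 1.0]] [[0.0245, -0.9847, 0.1725, 0.3672], [-0.9997, -0.0237, 0.0067, -0.008], [-0.0025, -0.1726, -0.985, 1.2322], [0.0, 0.0, 0.0, 1.0]]
wrist [[411.72200320494414, 0.0, 316.2802919759153], [0.0, 411.72200320494414, 250.15109091797174], [0.0, 0.0, 1.0]] [[-0.294, 0.912, 0.286, 0.1199], [0.9558, 0.28, 0.0898, -0.6687], [0.0018, 0.2997, -0.954, 0.3835], [0.0, 0.0, 0.0, 1.0]]
```

View pics/top0.png

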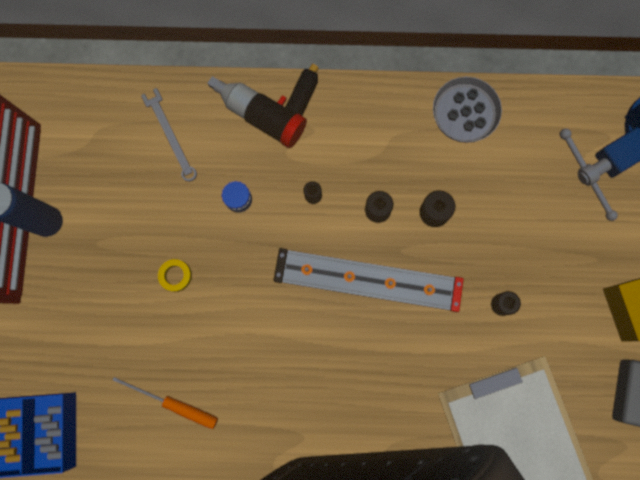

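View pics/scene0.png

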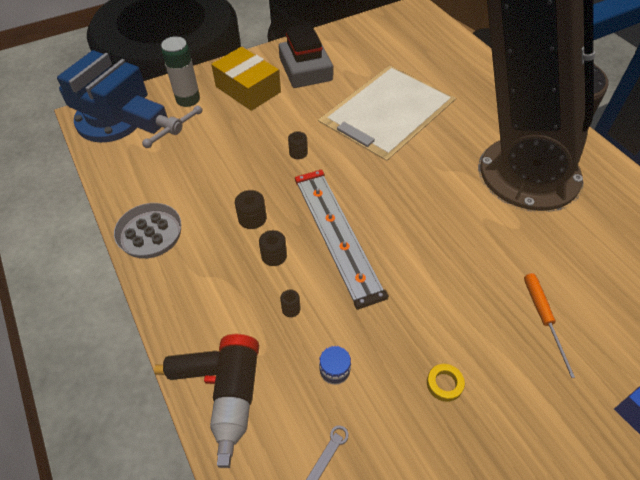

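The top view shows sockets at about d (437,208), c (379,206), a (313,192) and b (506,303). The orange post discs are at (307,269), (349,276), (390,283) and (429,290), and the red stop is at (458,294). The jar is at (237,196). In the scene view the sockets are at (251,209), (273,248), (290,303) and (298,145). I'll enlarge both.

Run:
```python
import cv2
def crop(n,x,y,w,h,s):
    i=cv2.imread(f"pics/{n}0.png")[y:y+h,x:x+w]; i=cv2.resize(i,None,fx=s,fy=s,interpolation=cv2.INTER_CUBIC)
    i=cv2.convertScaleAbs(i,alpha=1.8,beta=0)
    for k in range(0,w,20): cv2.line(i,(k*s,0),(k*s,5),(0,255,0),1); cv2.putText(i,str(x+k),(k*s,15),0,.35,(0,255,0),1)
    for k in range(0,h,20): cv2.line(i,(0,k*s),(5,k*s),(0,255,0),1); cv2.putText(i,str(y+k),(0,k*s+4),0,.35,(0,255,0),1)
    cv2.imwrite(f"pics/{n}_crop.png",i)
crop("top",270,170,260,150,3); crop("scene",220,120,180,195,3)
```

```text
(no output)
```

View pics/top_crop.png

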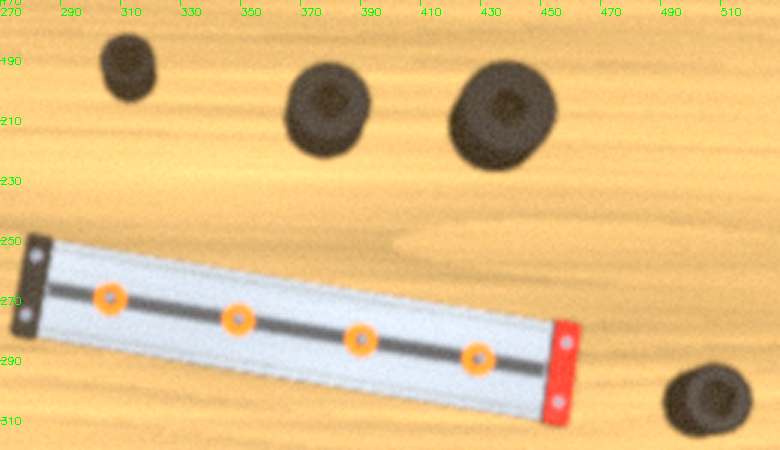

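View pics/scene_crop.png

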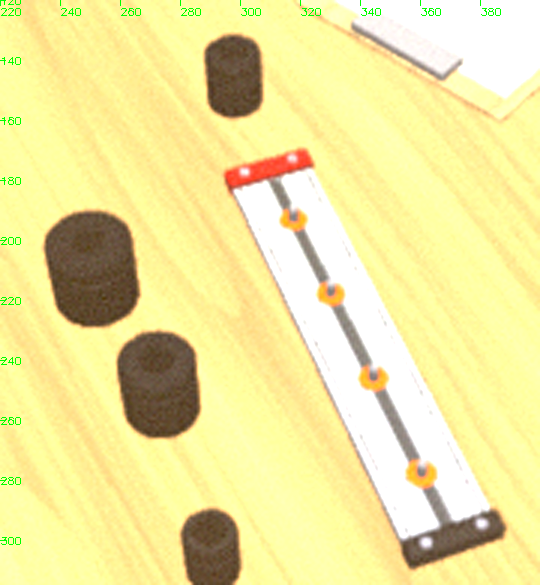

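The crops give these socket top centres in top/scene pixels:
- a: (312.5,189.7)/(290,297)
- b: (509,303)/(297.7,139)
- c: (379.8,204.3)/(272.3,239.3)
- d: (439,206.3)/(249.5,200.7)

The post discs also match up between the two views, so I'll triangulate everything.

```bash
cat > geo.py <<'E'
import numpy as np
from station import optics
def ray(f,p):
    T=f["cam_to_world"]; d=T[:3,:3]@np.linalg.solve(f["mtx"],[p[0],p[1],1.]); return T[:3,3],d/np.linalg.norm(d)
def plane(f,p,z):
    o,d=ray(f,p); return (o+d*(z-o[2])/d[2])[:2]
def tri(obs):
    A=np.zeros((3,3));b=np.zeros(3);R=[ray(*o) for o in obs]
    for o,d in R:
        P=np.eye(3)-np.outer(d,d);A+=P;b+=P@o
    x=np.linalg.solve(A,b); return x,max(np.linalg.norm(np.cross(x-o,d)) for o,d in R)
E
python3 - <<'E'
from geo import *
np.set_printoptions(precision=4,suppress=True)
t=optics.grab_frame("top");s=optics.grab_frame("scene")
P=dict(a=((312.5,189.7),(290,297),.05),b=((509,303),(297.7,139),.054),c=((379.8,204.3),(272.3,239.3),.058),d=((439,206.3),(249.5,200.7),.063),
p1=((429.3,289.7),(317.7,193),.01),p2=((390.3,283.5),(330.3,218),.01),p3=((349.3,276.7),(344.7,246),.01),p4=((306.7,269.7),(360.3,277.7),.01),red=((457.3,294.3),(309.3,175.5),.016),jar=((236.5,195),(335,358),.048))
for k,(a,b,z) in P.items():
    x,e=tri([(t,a),(s,b)]); print(k,x,"err",round(e,4),"top@z",plane(t,a,z),"scene@z",plane(s,b,z), "R",round(np.hypot(*x[:2]),3))
E
```

```text
a [0.6672 0.0537 0.0427] err 0.0015 top@z [0.6665 0.0525] scene@z [0.6676 0.0588] R 0.669
b [ 0.451  -0.3344  0.04  ] err 0.0014 top@z [ 0.4511 -0.3314] scene@z [ 0.4565 -0.3194] R 0.561
c [ 0.6388 -0.081   0.052 ] err 0.0009 top@z [ 0.6381 -0.0812] scene@z [ 0.6397 -0.0761] R 0.644
d [ 0.6372 -0.1977  0.0542] err 0.0006 top@z [ 0.6357 -0.1967] scene@z [ 0.6391 -0.1897] R 0.667
p1 [ 0.4766 -0.1854  0.0042] err 0.001 top@z [ 0.4769 -0.1852] scene@z [ 0.4784 -0.1801] R 0.511
p2 [ 0.4872 -0.1071  0.003 ] err 0.0011 top@z [ 0.4874 -0.1072] scene@z [ 0.4892 -0.1014] R 0.499
p3 [ 0.4986 -0.0241  0.004 ] err 0.0014 top@z [ 0.499  -0.0249] scene@z [ 0.5    -0.0194] R 0.499
p4 [0.511  0.0619 0.0045] err 0.0009 top@z [0.5111 0.061 ] scene@z [0.5124 0.0653] R 0.515
red [ 0.4687 -0.241   0.0073] err 0.0007 top@z [ 0.4685 -0.2398] scene@z [ 0.472  -0.2331] R 0.527
jar [0.6531 0.2051 0.0423] err 0.0011 top@z [0.6526 0.2034] scene@z [0.6536 0.2081] R 0.685
```

The fit is consistent, with everything reading about 6 mm low as a shared calibration bias. I'll turn the jaws across the rail and look from close by with the wrist camera.

```bash
python3 -m jog '[[1,[-50,38,-5],-0.11],[1,[-100,76,-10],-0.22],[1,[-150,114,-15],-0.33],[1,[-200,152,-20],-0.44],[1,[-250,190,-25],-0.55],[1,[-300,228,-30],-0.66],[1,[-350,266,-35],-0.77],[1,[-400,304,-40],-0.9],[1,[-450,342,-45],-1.02],[1,[-494,377,-50],-1.135],[1,[-494,377,-50],-1.135],[1,[-494,377,-50],-1.135],[1,[-494,377,-50],-1.135]]' 30
python3 - <<'E'
from station import optics
import cv2,pickle
f=optics.grab_frame("wrist"); pickle.dump(f,open("w1.pkl","wb")); cv2.imwrite("pics/w1.png",cv2.convertScaleAbs(f["color"][:,:,::-1],alpha=1.6))
E
```

```text
t: 1.88
eef_pos: [0.559, -0.1408, 0.2514]
ee_rot: [3.141, -0.0, -1.71]
force: [0.6, 0.6, 0.0]
width: 0.0877
gripper_force: 0.0
```

View pics/w1.png

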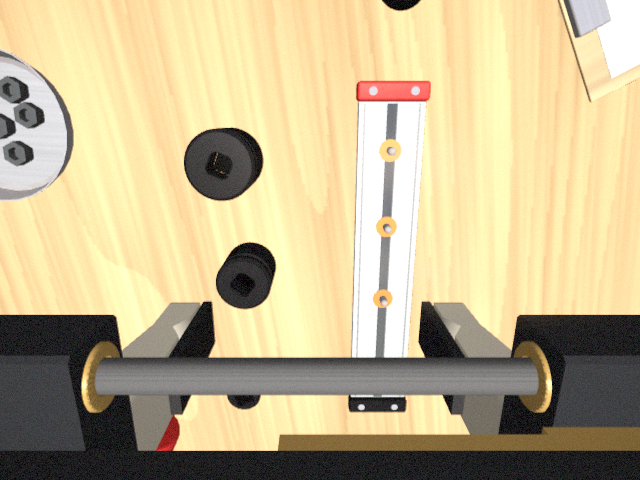

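The first wrist view shows p1 (390,150.5), p2 (386.5,227) and p3 (382.5,298.5). The top of d is at (219,164), the top of c at (244,281), and the red stop at (394,91). I'll compare these with the other cameras.

Run:
```python
from geo import *
import pickle
np.set_printoptions(precision=4,suppress=True)
t=optics.grab_frame("top");s=optics.grab_frame("scene");w=pickle.load(open("w1.pkl","rb"))
P=dict(c=((379.8,204.3),(272.3,239.3),.058,(244,281)),d=((439,206.3),(249.5,200.7),.063,(219,164)),
p1=((429.3,289.7),(317.7,193),.01,(390,150.5)),p2=((390.3,283.5),(330.3,218),.01,(386.5,227)),p3=((349.3,276.7),(344.7,246),.01,(382.5,298.5)),red=((457.3,294.3),(309.3,175.5),.016,(394,91)))
for k,(a,b,z,c) in P.items():
    print(k,"wrist@z",plane(w,c,z),"t+w",*tri([(t,a),(w,c)]),"s+w",*tri([(s,b),(w,c)]))
```

```text
c wrist@z [ 0.6383 -0.0823] t+w [ 0.6389 -0.0813  0.0553] 0.00010935690183510291 s+w [ 0.639  -0.0801  0.0528] 0.0006619938374481233
d wrist@z [ 0.6378 -0.1968] t+w [ 0.6368 -0.1968  0.063 ] 0.001019947173744675 s+w [ 0.6384 -0.1958  0.0566] 0.00113464982392168
p1 wrist@z [ 0.4779 -0.1825] t+w [ 0.4775 -0.1838  0.013 ] 0.001303448238791471 s+w [ 0.4773 -0.1823  0.0072] 0.00010295643834487584
p2 wrist@z [ 0.4883 -0.1041] t+w [ 0.4879 -0.1061  0.0148] 0.0012493365578980567 s+w [ 0.488  -0.1033  0.0072] 0.00010045952690943645
p3 wrist@z [ 0.5    -0.0222] t+w [ 0.4995 -0.0245  0.0138] 0.0009865170882248134 s+w [ 0.4994 -0.021   0.0076] 0.00034898308729444086
red wrist@z [ 0.4704 -0.2375] t+w [ 0.4694 -0.2388  0.0143] 0.0014493785980411202 s+w [ 0.4695 -0.2378  0.0105] 0.00011271421475280695
```

The wrist camera agrees with the given heights and with the other two cameras to within 2–3 mm. I'll grasp d at (0.637,-0.197).

```bash
python3 -m jog '[[1,[23,-43,0],0],[1,[45,-85,20],0],[1,[45,-85,60],0],[1,[45,-85,110],0],[1,[45,-85,160],0],[1,[45,-85,190],0],[1,[45,-85,208],0],[1,[45,-85,216],0],[1,[45,-85,216],0],[0.4,[45,-85,216],0],[0.2,[45,-85,216],0],[-1,[45,-85,216],0],[-1,[45,-85,216],0],[-1,[45,-85,216],0],[-1,[45,-85,216],0],[-1,[45,-85,216],0]]' 60
```

```text
t: 4.03
eef_pos: [0.6373, -0.1981, 0.0436]
ee_rot: [-3.14, -0.004, -1.706]
force: [-24.8, 4.7, 63.6]
width: 0.0247
gripper_force: 64.2
```

The width is 25 mm with a 64 N upward force, so this isn't a normal grasp. I'll look.

Run:
```python
from station import optics
import cv2,numpy as np
w=cv2.convertScaleAbs(optics.grab_frame("wrist")["color"][:,:,::-1],alpha=1.6)
s=optics.grab_frame("scene")["color"][110:310,180:400,::-1]
s=cv2.convertScaleAbs(cv2.resize(s,(528,480),interpolation=cv2.INTER_CUBIC),alpha=1.5)
cv2.imwrite("pics/g1.png",cv2.resize(np.hstack([w[:,100:540],s]),None,fx=.82,fy=.82))
```

```text
(no output)
```

View pics/g1.png

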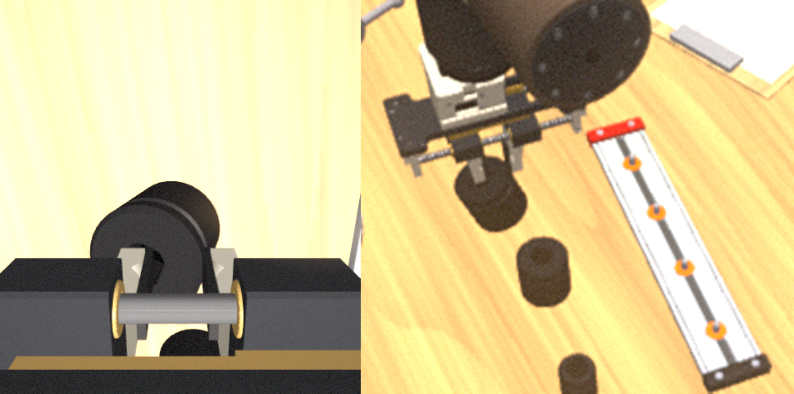

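The socket is tilted and one finger seems to be in its drive hole. I need an enlarged view before undoing this.

Run:
```python
from station import optics,status
import cv2,numpy as np
w=optics.grab_frame("wrist")["color"][210:430,190:410,::-1]
s=optics.grab_frame("scene")["color"][165:250,215:300,::-1]
g=lambda i,n:(255*(cv2.resize(i,(n,n),interpolation=cv2.INTER_CUBIC)/255.)**.45).astype(np.uint8)
cv2.imwrite("pics/g2.png",np.hstack([g(w,400),g(s,400)]))
print(status.get_state()["force"],status.get_state()["width"])
```

```text
[-22.12980894   4.58550972  58.24964874] 0.022423292358485416
```

View pics/g2.png

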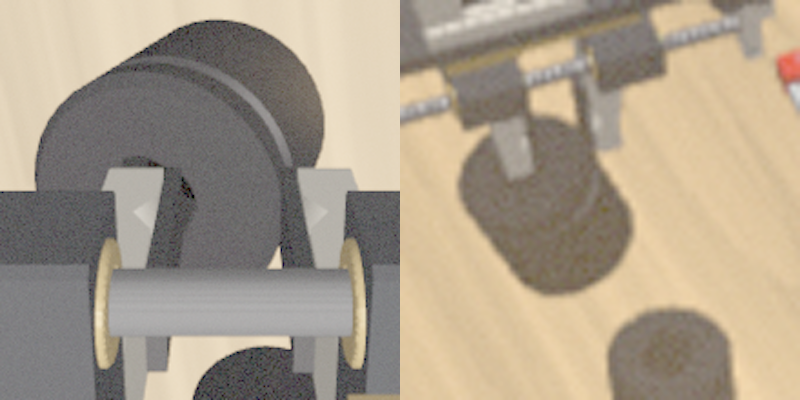

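The top of d leans about 25° towards +x. The +x finger is over the drive hole and the −x finger is outside the socket. I'll loosen slightly and withdraw slowly so it can settle back.

```bash
python3 -m jog '[[-0.45,[0,0,-4],0],[-0.4,[0,0,-8],0],[-0.36,[0,2,-12],0],[-0.36,[0,4,-17],0],[-0.36,[0,6,-22],0],[-0.36,[0,8,-27],0],[-0.36,[0,10,-32],0],[-0.36,[0,12,-38],0],[-0.36,[0,13,-46],0],[-0.36,[0,13,-56],0],[-0.36,[0,13,-70],0],[0,[0,10,-90],0],[1,[0,0,-120],0],[1,[0,0,-160],0],[1,[0,0,-190],0],[1,[0,0,-216],0],[1,[0,0,-216],0],[1,[0,0,-216],0]]' 5
python3 - <<'E'
from station import optics
import cv2,numpy as np,pickle
f=optics.grab_frame("wrist");pickle.dump(f,open("w2.pkl","wb"));w=f["color"][:,:,::-1]
s=optics.grab_frame("scene")["color"][165:325,215:325,::-1]
g=lambda i:(255*(i/255.)**.5).astype(np.uint8)
cv2.imwrite("pics/w2.png",np.hstack([g(w[:,100:570]),g(cv2.resize(s,(330,480),interpolation=cv2.INTER_CUBIC))]))
E
```

```text
t: 6.48
eef_pos: [0.6374, -0.196, 0.2514]
ee_rot: [3.141, 0.0, -1.709]
force: [-0.2, -0.4, -0.1]
width: 0.0866
gripper_force: 0.0
```

View pics/w2.png

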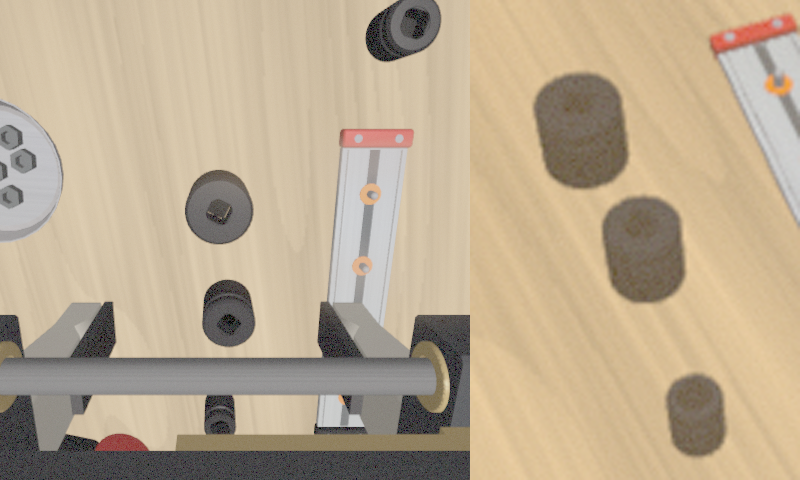

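d is upright again. Its top centre is at full-frame (319,209), with b at (513,24), c at (328.5,320), p1 at (471,195) and p2 at (462,266). I'll re-measure, then descend with the jaws open and check before closing.

```bash
python3 - <<'E'
from geo import *
import pickle
np.set_printoptions(precision=4,suppress=True)
w=pickle.load(open("w2.pkl","rb"));w1=pickle.load(open("w1.pkl","rb"))
for k,p,z in (("d",(319,209),.063),("b",(513,24),.054),("c",(328.5,320),.058),("p1",(471,195),.01),("p2",(462,266),.01)): print(k,plane(w,p,z))
print(tri([(w,(328.5,320)),(w1,(244,281))]),tri([(w,(471,195)),(w1,(390,150.5))]))
E
python3 -m jog '[[1,[0,0,30],0],[1,[0,0,80],0],[1,[0,0,130],0],[1,[0,0,150],0],[1,[0,0,165],0],[1,[0,0,180],0],[1,[0,0,180],0],[1,[0,0,180],0]]' 20
```

```text
d [ 0.634  -0.1994]
b [ 0.4545 -0.3295]
c [ 0.6399 -0.0838]
p1 [ 0.4769 -0.1814]
p2 [ 0.4886 -0.1041]
(array([ 0.6403, -0.0792,  0.0493]), np.float64(0.00015074359325648013)) (array([ 0.4791, -0.183 ,  0.0166]), np.float64(0.00018069907303593127))
t: 7.58
eef_pos: [0.6382, -0.1963, 0.0723]
ee_rot: [-3.14, -0.0, -1.709]
force: [0.1, 0.3, 0.5]
width: 0.0876
gripper_force: 0.0
```

```bash
python3 -m jog '[[1,[3,4,0],0],[1,[3,4,10],0],[1,[3,4,20],0],[1,[3,4,30],0],[1,[3,4,37],0],[1,[3,4,37],0],[1,[3,4,37],0]]' 20
python3 - <<'E'
from station import optics
import cv2,numpy as np
w=optics.grab_frame("wrist")["color"][170:430,150:490,::-1]
s=optics.grab_frame("scene")["color"][150:270,200:310,::-1]
g=lambda i,n:(255*(cv2.resize(i,n,interpolation=cv2.INTER_CUBIC)/255.)**.5).astype(np.uint8)
cv2.imwrite("pics/g3.png",np.hstack([g(w,(500,382)),g(s,(300,382))]))
E
```

```text
t: 8.45
eef_pos: [0.6335, -0.1986, 0.0346]
ee_rot: [-3.141, -0.0, -1.709]
force: [0.3, 0.4, -0.1]
width: 0.0874
gripper_force: 0.0
```

View pics/g3.png

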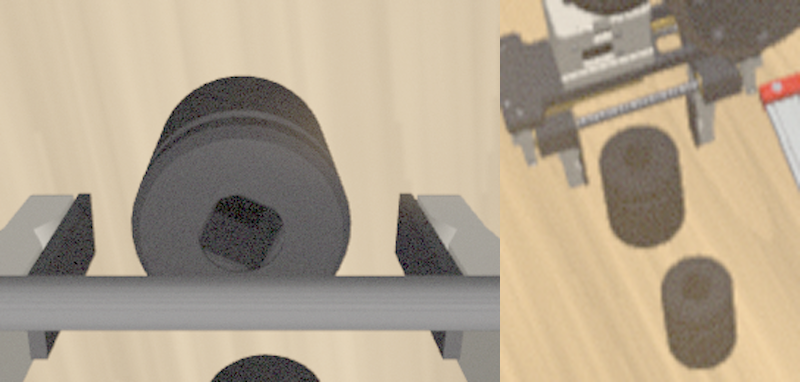

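The jaws straddle d cleanly: the drive hole is at crop (240,232), midway between the pads. The earlier fast, hard close high on the socket must have tipped it, so this time I'll grip lower, slowly and at low force.

```bash
python3 -m jog '[[1,[0,0,5],0],[0.8,[0,0,10],0],[0.7,[0,0,10],0],[0.62,[0,0,10],0],[0.58,[0,0,10],0],[0.54,[0,0,10],0],[0.51,[0,0,10],0],[0.48,[0,0,10],0],[0.46,[0,0,10],0],[0.44,[0,0,10],0],[0.42,[0,0,10],0],[0.4,[0,0,10],0],[0.38,[0,0,10],0]]' 10
```

```text
t: 10.18
eef_pos: [0.6339, -0.1986, 0.0249]
ee_rot: [-3.14, -0.0, -1.709]
force: [4.3, 0.1, 2.1]
width: 0.0639
gripper_force: 10.0
```

```bash
python3 -m jog '[[0.3,[0,0,0],0],[0.3,[0,0,0],0]]' 25; python3 -m jog '[[0.2,[0,0,0],0],[0.2,[0,0,0],0],[0.2,[0,0,-3],0],[0.2,[0,0,-8],0],[0.2,[0,0,-15],0],[0.2,[0,0,-15],0]]' 45
```

```text
t: 10.42
eef_pos: [0.6339, -0.1986, 0.0248]
ee_rot: [-3.14, -0.0, -1.709]
force: [6.0, -0.1, 3.1]
width: 0.0634
gripper_force: 25.0
t: 11.18
eef_pos: [0.6334, -0.1986, 0.04]
ee_rot: [-3.141, 0.0, -1.709]
force: [0.9, -0.6, -6.7]
width: 0.0629
gripper_force: 45.0
```

Lifted cleanly: about 7 N of weight and a width of 63 mm. I'll carry it over p4 and descend to just above the rail.

```bash
python3 -m jog '[[0.2,[0,0,-25],0],[0.2,[0,0,-60],0],[0.2,[-20,13,-90],0],[0.2,[-60,39,-100],0],[0.2,[-100,65,-100],0],[0.2,[-140,91,-100],0],[0.2,[-180,117,-100],0],[0.2,[-215,139,-100],0],[0.2,[-235,152,-95],0],[0.2,[-242,157,-80],0],[0.2,[-242,157,-60],0],[0.2,[-242,157,-40],0],[0.2,[-242,157,-20],0],[0.2,[-242,157,-8],0],[0.2,[-242,157,-2],0],[0.2,[-242,157,2],0],[0.2,[-242,157,2],0]]'
python3 - <<'E'
from station import optics
import cv2,numpy as np
s=optics.grab_frame("scene")["color"][130:330,240:440,::-1]
t=optics.grab_frame("top")["color"][160:320,270:430,::-1]
g=lambda i:(255*(cv2.resize(i,(400,400),interpolation=cv2.INTER_CUBIC)/255.)**.6).astype(np.uint8)
cv2.imwrite("pics/p1.png",np.hstack([g(s),g(t)]))
E
```

```text
t: 13.3
eef_pos: [0.5112, 0.0627, 0.0376]
ee_rot: [-3.141, 0.0, -1.709]
force: [0.6, 0.6, -7.3]
width: 0.063
gripper_force: 45.0
```

View pics/p1.png

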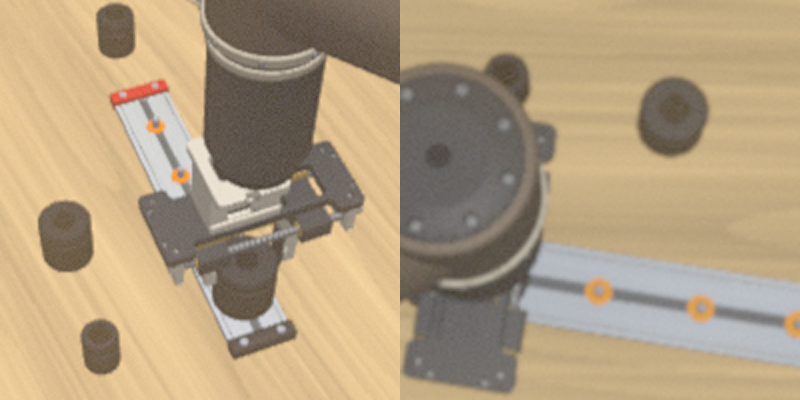

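d stands upright over the last post by the black end, with nothing touching yet. I'll lower it the last 3 mm.

```bash
python3 -m jog '[[0.2,[0,0,1],0],[0.2,[0,0,2],0],[0.2,[0,0,3],0],[0.2,[0,0,3],0]]'
```

```text
t: 13.9
eef_pos: [0.5112, 0.0627, 0.0348]
ee_rot: [-3.141, -0.0, -1.709]
force: [-0.7, 0.3, -1.9]
width: 0.0629
gripper_force: 45.0
```

```bash
python3 -m jog '[[0.45,[0,0,0],0],[0.48,[0,0,0],0],[0.55,[0,0,0],0],[0.7,[0,0,0],0],[1,[0,0,0],0],[1,[0,0,0],0],[1,[0,0,-20],0],[1,[0,0,-60],0],[1,[0,0,-100],0],[1,[30,-35,-110],0],[1,[80,-93,-110],0],[1,[126,-147,-110],0],[1,[126,-147,-110],0],[1,[126,-147,-100],0],[1,[126,-147,-80],0],[1,[126,-147,-50],0],[1,[126,-147,-20],0],[1,[126,-147,0],0],[1,[126,-147,10],0],[1,[126,-147,10],0]]' 10
```

```text
t: 16.4
eef_pos: [0.6387, -0.0819, 0.024]
ee_rot: [3.14, -0.0, -1.708]
force: [-0.0, -0.1, 0.4]
width: 0.0882
gripper_force: 0.0
```

```bash
python3 -m jog '[[0.7,[0,0,0],0],[0.5,[0,0,0],0],[0.42,[0,0,0],0],[0.38,[0,0,0],0],[0.34,[0,0,0],0],[0.31,[0,0,0],0],[0.28,[0,0,0],0],[0.26,[0,0,0],0],[0.24,[0,0,0],0],[0.22,[0,0,0],0],[0.2,[0,0,0],0],[0.17,[0,0,0],0]]' 10;  python3 -m jog '[[0.1,[0,0,0],0],[0.1,[0,0,0],0]]' 25; python3 -m jog '[[0,[0,0,0],0],[0,[0,0,0],0],[0,[0,0,-3],0],[0,[0,0,-8],0],[0,[0,0,-15],0],[0,[0,0,-15],0]]' 45
```

```text
t: 17.9
eef_pos: [0.6398, -0.0823, 0.0247]
ee_rot: [-3.141, 0.0, -1.709]
force: [3.1, -0.4, 1.9]
width: 0.0543
gripper_force: 10.0
t: 18.15
eef_pos: [0.6398, -0.0823, 0.0247]
ee_rot: [-3.141, 0.0, -1.709]
force: [4.3, -1.2, 2.1]
width: 0.0542
gripper_force: 25.0
t: 18.9
eef_pos: [0.6395, -0.0823, 0.04]
ee_rot: [-3.141, 0.0, -1.709]
force: [0.5, -0.6, -4.0]
width: 0.0536
gripper_force: 45.0
```

```bash
python3 -m jog '[[0,[0,0,-25],0],[0,[0,0,-60],0],[0,[-6,25,-85],0],[0,[-17,65,-90],0],[0,[-28,105,-90],0],[0,[-36,135,-88],0],[0,[-39,147,-75],0],[0,[-39,147,-55],0],[0,[-39,147,-35],0],[0,[-39,147,-18],0],[0,[-39,147,-8],0],[0,[-39,147,-2],0],[0,[-39,147,2],0],[0,[-39,147,4],0],[0,[-39,147,5],0],[0,[-39,147,5],0]]'
```

```text
t: 20.9
eef_pos: [0.4993, -0.0234, 0.0348]
ee_rot: [-3.141, 0.0, -1.709]
force: [-0.1, 0.2, -3.3]
width: 0.0537
gripper_force: 45.0
```

```bash
python3 -m jog '[[0,[0,0,1],0],[0,[0,0,1],0]]'; python3 -m jog '[[0.24,[0,0,0],0],[0.28,[0,0,0],0],[0.35,[0,0,0],0],[0.6,[0,0,0],0],[1,[0,0,0],0],[1,[0,0,-20],0],[1,[0,0,-60],0],[1,[0,0,-100],0],[1,[50,0,-110],0],[1,[105,1,-110],0],[1,[160,2,-110],0],[1,[215,3,-110],0],[1,[270,3,-110],0],[1,[310,3,-110],0],[1,[310,3,-110],0],[1,[310,3,-110],0]]' 10
python3 - <<'E'
from station import optics
import cv2,numpy as np,pickle
f=optics.grab_frame("wrist");pickle.dump(f,open("w3.pkl","wb"))
w=f["color"][:,:,::-1]; s=optics.grab_frame("scene")["color"][110:310,250:400,::-1]
g=lambda i:(255*(i/255.)**.5).astype(np.uint8)
cv2.imwrite("pics/w3.png",np.hstack([g(w[:,120:560]),g(cv2.resize(s,(360,480),interpolation=cv2.INTER_CUBIC))]))
E
```

```text
t: 21.15
eef_pos: [0.4995, -0.0235, 0.0346]
ee_rot: [-3.141, 0.0, -1.708]
force: [-2.2, 1.1, 7.5]
width: 0.0533
gripper_force: 45.0
t: 23.15
eef_pos: [0.4532, -0.33, 0.1432]
ee_rot: [3.141, 0.0, -1.71]
force: [0.9, 1.3, -0.1]
width: 0.0878
gripper_force: 0.0
```

View pics/w3.png

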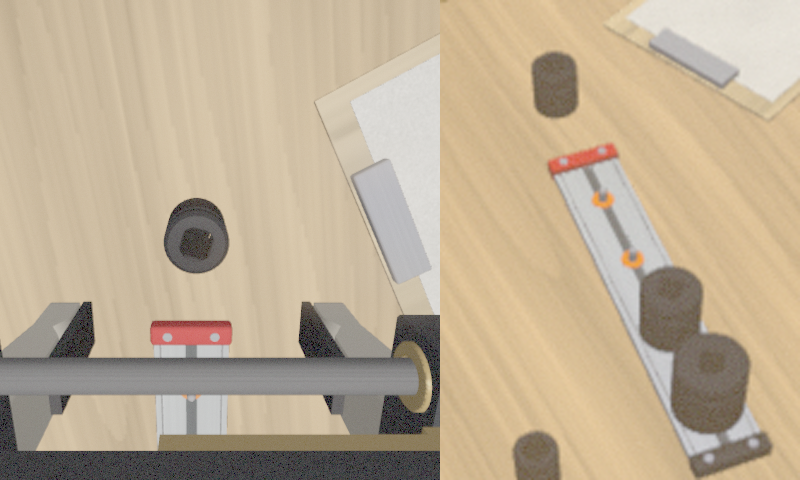

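d and c both stand upright on the rail. b is centred between the jaws at (316,241), so I'll grasp it.

```bash
python3 -m jog '[[0.8,[0,0,40],0],[0.6,[0,0,80],0],[0.6,[0,0,105],0],[0.5,[0,0,117],0],[0.35,[0,0,119],0],[0.25,[0,0,119],0],[0.19,[0,0,119],0],[0.15,[0,0,119],0],[0.12,[0,0,119],0],[0.09,[0,0,119],0],[0.06,[0,0,119],0],[0.04,[0,0,119],0],[0.02,[0,0,119],0],[0,[0,0,119],0],[-0.03,[0,0,119],0],[-0.05,[0,0,119],0]]' 10;  python3 -m jog '[[-0.1,[0,0,0],0],[-0.1,[0,0,0],0]]' 25; python3 -m jog '[[-0.2,[0,0,0],0],[-0.2,[0,0,0],0],[-0.2,[0,0,-3],0],[-0.2,[0,0,-8],0],[-0.2,[0,0,-15],0],[-0.2,[0,0,-15],0]]' 40
```

```text
t: 25.25
eef_pos: [0.4534, -0.3301, 0.0245]
ee_rot: [3.141, 0.0, -1.709]
force: [-0.8, 0.4, 0.6]
width: 0.0453
gripper_force: 10.0
t: 25.5
eef_pos: [0.4534, -0.3301, 0.0244]
ee_rot: [3.141, 0.0, -1.709]
force: [-1.0, 0.3, -0.6]
width: 0.0444
gripper_force: 25.0
t: 26.25
eef_pos: [0.4541, -0.3303, 0.0403]
ee_rot: [-3.14, -0.0, -1.709]
force: [-0.5, 1.0, -3.5]
width: 0.0441
gripper_force: 40.0
```

```bash
python3 -m jog '[[-0.2,[0,0,-25],0],[-0.2,[0,0,-60],0],[-0.2,[-20,0,-85],0],[-0.2,[-60,-1,-90],0],[-0.2,[-105,-1,-90],0],[-0.2,[-150,-2,-90],0],[-0.2,[-195,-3,-90],0],[-0.2,[-220,-3,-85],0],[-0.2,[-228,-3,-75],0],[-0.2,[-228,-3,-55],0],[-0.2,[-228,-3,-35],0],[-0.2,[-228,-3,-18],0],[-0.2,[-228,-3,-8],0],[-0.2,[-228,-3,-2],0],[-0.2,[-228,-3,2],0],[-0.2,[-228,-3,4],0],[-0.2,[-228,-3,5],0],[-0.2,[-228,-3,6],0],[-0.2,[-228,-3,6],0]]'
```

```text
t: 28.62
eef_pos: [0.4881, -0.1047, 0.0344]
ee_rot: [-3.141, 0.0, -1.708]
force: [-2.4, -0.0, 4.9]
width: 0.0443
gripper_force: 40.0
```

```bash
python3 -m jog '[[0.04,[0,0,0],0],[0.08,[0,0,0],0],[0.15,[0,0,0],0],[0.5,[0,0,0],0],[1,[0,0,0],0],[1,[0,0,-20],0],[1,[0,0,-60],0],[1,[0,0,-100],0],[1,[-30,-25,-110],0],[1,[-70,-60,-110],0],[1,[-110,-94,-110],0],[1,[-150,-128,-110],0],[1,[-182,-155,-110],0],[1,[-182,-155,-110],0],[1,[-182,-155,-110],0]]' 10
python3 - <<'E'
from station import optics
import cv2,numpy as np,pickle
f=optics.grab_frame("wrist");pickle.dump(f,open("w4.pkl","wb"))
w=f["color"][:,:,::-1]; s=optics.grab_frame("scene")["color"][110:310,250:400,::-1]
g=lambda i:(255*(i/255.)**.5).astype(np.uint8)
cv2.imwrite("pics/w4.png",np.hstack([g(w[:,120:560]),g(cv2.resize(s,(360,480),interpolation=cv2.INTER_CUBIC))]))
E
```

```text
t: 30.5
eef_pos: [0.6658, 0.0541, 0.1428]
ee_rot: [3.14, -0.0, -1.709]
force: [-0.4, 0.2, 0.7]
width: 0.0875
gripper_force: 0.0
```

View pics/w4.png

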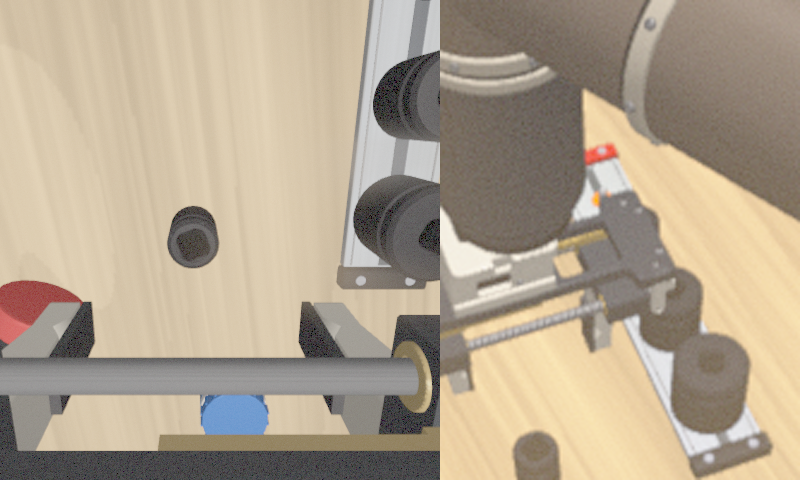

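a is centred to within about 2 mm at (313,242). The drill's red end at (160–200,290) comes close to a corner of the gripper body, so I'll turn the gripper 0.4 rad away from it before descending.

```bash
python3 -m jog '[[1,[0,-2,0],0.15],[1,[0,-2,10],0.3],[0.8,[0,-2,40],0.4],[0.6,[0,-2,80],0.4],[0.5,[0,-2,105],0.4],[0.4,[0,-2,117],0.4],[0.25,[0,-2,118],0.4],[0.12,[0,-2,118],0.4],[0.04,[0,-2,118],0.4],[0,[0,-2,118],0.4],[-0.04,[0,-2,118],0.4],[-0.07,[0,-2,118],0.4],[-0.1,[0,-2,118],0.4],[-0.13,[0,-2,118],0.4],[-0.16,[0,-2,118],0.4],[-0.18,[0,-2,118],0.4],[-0.2,[0,-2,118],0.4],[-0.23,[0,-2,118],0.4],[-0.26,[0,-2,118],0.4]]' 10;  python3 -m jog '[[-0.3,[0,0,0],0],[-0.3,[0,0,0],0]]' 25; python3 -m jog '[[-0.4,[0,0,0],0],[-0.4,[0,0,0],0],[-0.4,[0,0,-3],0],[-0.4,[0,0,-8],0],[-0.4,[0,0,-15],0],[-0.4,[0,0,-15],0]]' 35
```

```text
t: 32.98
eef_pos: [0.6684, 0.054, 0.0255]
ee_rot: [-3.142, 0.0, -2.109]
force: [-0.9, 0.5, -0.3]
width: 0.0327
gripper_force: 0.0
t: 33.22
eef_pos: [0.6684, 0.054, 0.0255]
ee_rot: [-3.142, 0.0, -2.109]
force: [0.1, -0.0, -0.2]
width: 0.0309
gripper_force: 0.0
t: 33.98
eef_pos: [0.669, 0.0541, 0.0415]
ee_rot: [-3.14, 0.001, -2.109]
force: [-0.2, 0.6, -0.1]
width: 0.0266
gripper_force: 0.0
```

The jaws closed without gripping, so I'll raise and check where a is.

```bash
python3 -m jog '[[-0.4,[0,0,-20],0],[-0.4,[0,0,-50],0],[-0.4,[0,0,-80],0],[-0.4,[0,0,-102],0],[-0.4,[0,0,-102],0],[-0.4,[0,0,-102],0]]' 10
python3 - <<'E'
from geo import *
import cv2,pickle
w=pickle.load(open("w4.pkl","rb")); print(plane(w,(313,242),.05), plane(w,(313,237),.05))
f=optics.grab_frame("wrist");pickle.dump(f,open("w5.pkl","wb"))
i=f["color"][:,:,::-1]; s=optics.grab_frame("scene")["color"][230:390,240:360,::-1]
g=lambda i:(255*(i/255.)**.5).astype(np.uint8)
cv2.imwrite("pics/w5.png",np.hstack([g(i[:,120:560]),g(cv2.resize(s,(360,480),interpolation=cv2.INTER_CUBIC))]))
E
```

```text
t: 34.72
eef_pos: [0.6679, 0.054, 0.1417]
ee_rot: [3.141, -0.0, -2.109]
force: [-0.3, 0.3, -0.4]
width: 0.0259
gripper_force: 0.0
[0.66764231 0.05332881] [0.66713887 0.04974321]
```

View pics/w5.png

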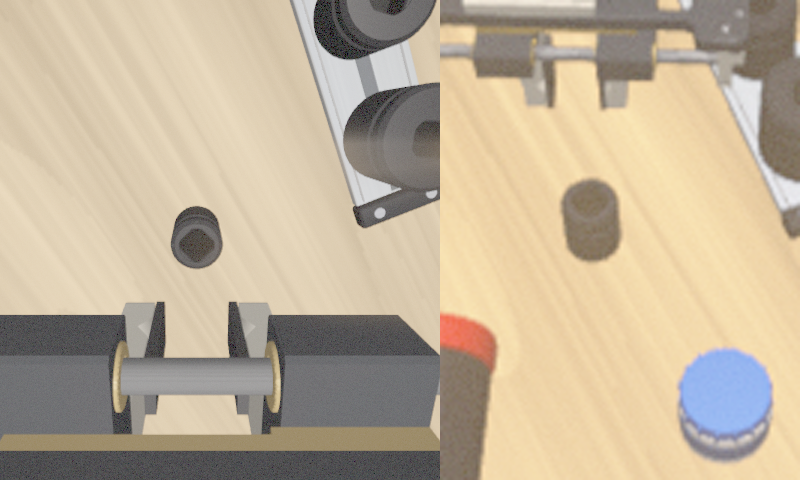

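a stands unmoved at its original place, (316,242) in the wrist view, directly under the TCP. I'll retry and close in small checked steps.

```bash
python3 -m jog '[[1,[0,0,0],0],[1,[0,0,0],0],[1,[0,0,20],0],[1,[0,0,60],0],[1,[0,0,95],0],[1,[0,0,112],0],[1,[0,0,117],0],[1,[0,0,117],0]]' 10
python3 - <<'E'
from station import optics;import cv2,numpy as np
f=optics.grab_frame("wrist")["color"];cv2.imwrite("pics/x1.png",f[:,:,::-1])
E
python3 -m jog '[[0.5,[0,0,0],0],[0.2,[0,0,0],0],[0,[0,0,0],0],[-0.08,[0,0,0],0],[-0.08,[0,0,0],0]]' 10
python3 -m jog '[[-0.12,[0,0,0],0],[-0.16,[0,0,0],0],[-0.16,[0,0,0],0]]' 10
python3 - <<'E'
from station import optics;import cv2,numpy as np
a=cv2.imread("pics/x1.png")[190:450,170:470];b=optics.grab_frame("wrist")["color"][190:450,170:470,::-1]
s=optics.grab_frame("scene")["color"][230:330,240:340,::-1]
g=lambda i,n:(255*(cv2.resize(i,n,interpolation=cv2.INTER_CUBIC)/255.)**.5).astype(np.uint8)
cv2.imwrite("pics/x2.png",np.hstack([g(a,(260,225)),g(b,(310,269))[:225],g(s,(225,225))]))
E
```

```text
t: 35.83
eef_pos: [0.669, 0.0541, 0.0262]
ee_rot: [-3.141, 0.001, -2.109]
force: [-0.0, 0.0, -0.4]
width: 0.0874
gripper_force: 0.0
t: 36.5
eef_pos: [0.6684, 0.054, 0.0255]
ee_rot: [-3.142, 0.0, -2.109]
force: [-0.1, 0.5, 0.2]
width: 0.0438
gripper_force: 0.0
t: 36.88
eef_pos: [0.6684, 0.054, 0.0254]
ee_rot: [3.142, -0.0, -2.109]
force: [-0.4, 0.6, -0.3]
width: 0.0367
gripper_force: 0.0
```

```bash
python3 -m jog '[[-0.18,[0,0,0],0],[-0.18,[0,0,0],0]]' 10
python3 -m jog '[[-0.22,[0,0,0],0],[-0.22,[0,0,0],0]]' 10
python3 - <<'E'
from station import optics;import cv2,numpy as np
a=cv2.imread("pics/x1.png")[190:450,170:470];b=optics.grab_frame("wrist")["color"][190:450,170:470,::-1]
s=optics.grab_frame("scene")["color"][230:330,240:340,::-1]
g=lambda i,n:(255*(cv2.resize(i,n,interpolation=cv2.INTER_CUBIC)/255.)**.5).astype(np.uint8)
cv2.imwrite("pics/x2.png",np.vstack([np.hstack([g(a,(390,338)),g(b,(390,338))]),np.hstack([g(s,(260,260)),np.zeros((260,520,3),np.uint8)])]))
E
```

```text
t: 37.22
eef_pos: [0.6683, 0.054, 0.0254]
ee_rot: [3.142, -0.0, -2.109]
force: [0.5, 0.3, -0.8]
width: 0.0357
gripper_force: 0.0
t: 37.48
eef_pos: [0.6684, 0.054, 0.0255]
ee_rot: [3.142, -0.0, -2.109]
force: [-0.1, 0.0, 0.4]
width: 0.0345
gripper_force: 0.0
```

View pics/x2.png

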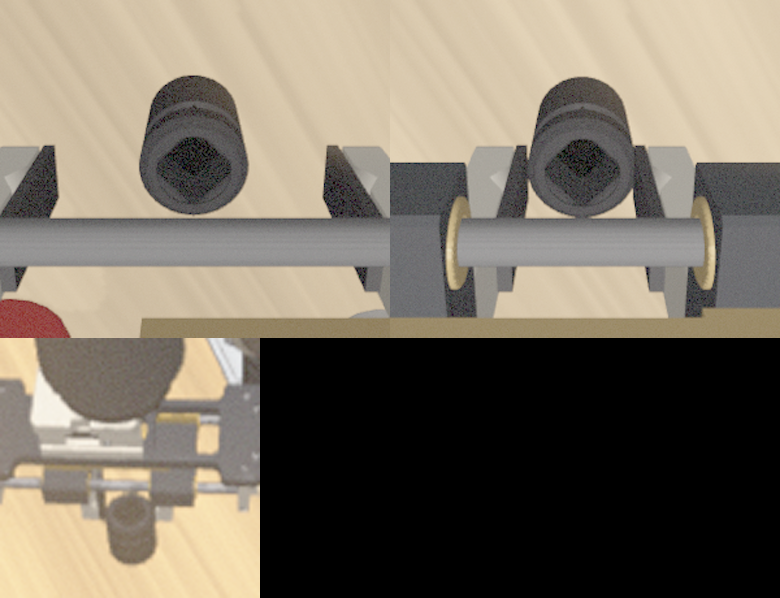

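The picture explains it. The fingertip edge (row 303, 88 mm spanning 208 px) works out to about 24 mm above the TCP, not 14 mm below. The jaws have therefore been closing just above a, and d was first caught only by its top edge. I'll go about 13 mm lower for a.

```bash
python3 -m jog '[[0.3,[0,0,0],0],[0.5,[0,0,0],0],[0.5,[0,0,4],0],[0.5,[0,0,8],0],[0.5,[0,0,11],0],[0.5,[0,0,13],0],[0.5,[0,0,13],0]]' 10
python3 -m jog '[[0.2,[0,0,0],0],[0.05,[0,0,0],0],[0,[0,0,0],0],[-0.04,[0,0,0],0],[-0.07,[0,0,0],0],[-0.1,[0,0,0],0],[-0.13,[0,0,0],0],[-0.16,[0,0,0],0],[-0.18,[0,0,0],0],[-0.2,[0,0,0],0],[-0.24,[0,0,0],0],[-0.24,[0,0,0],0]]' 10
```

```text
t: 38.45
eef_pos: [0.6683, 0.0539, 0.0122]
ee_rot: [3.141, -0.0, -2.109]
force: [-0.1, -0.3, -0.3]
width: 0.0655
gripper_force: 0.0
t: 39.95
eef_pos: [0.6683, 0.054, 0.0125]
ee_rot: [3.142, -0.0, -2.109]
force: [-1.4, 0.7, 0.6]
width: 0.0366
gripper_force: 10.0
```

```bash
python3 -m jog '[[-0.35,[0,0,0],0],[-0.35,[0,0,0],0],[-0.35,[0,0,-3],0],[-0.35,[0,0,-8],0],[-0.35,[0,0,-15],0],[-0.35,[0,0,-15],0]]' 30
python3 -m jog '[[-0.35,[0,0,-25],0],[-0.35,[0,0,-60],0],[-0.35,[0,0,-90],-0.05],[-0.35,[40,6,-95],-0.1],[-0.35,[85,12,-95],-0.15],[-0.35,[130,18,-95],-0.2],[-0.35,[175,24,-95],-0.25],[-0.35,[220,31,-95],-0.3],[-0.35,[265,37,-95],-0.35],[-0.35,[290,40,-92],-0.4],[-0.35,[301,42,-80],-0.4],[-0.35,[301,42,-60],-0.4],[-0.35,[301,42,-38],-0.4],[-0.35,[301,42,-20],-0.4],[-0.35,[301,42,-8],-0.4],[-0.35,[301,42,-2],-0.4],[-0.35,[301,42,2],-0.4],[-0.35,[301,42,2],-0.4]]'
```

```text
t: 40.7
eef_pos: [0.6691, 0.0541, 0.0284]
ee_rot: [-3.14, 0.001, -2.109]
force: [0.4, 0.6, -3.0]
width: 0.0357
gripper_force: 30.0
t: 42.95
eef_pos: [0.4783, -0.183, 0.0256]
ee_rot: [-3.141, 0.0, -1.709]
force: [0.2, -0.4, -2.7]
width: 0.0362
gripper_force: 30.0
```

```bash
python3 -m jog '[[-0.35,[0,0,1],0],[-0.35,[0,0,2],0],[-0.35,[0,0,3],0],[-0.35,[0,0,4],0],[-0.35,[0,0,4],0]]'
```

```text
t: 43.58
eef_pos: [0.4782, -0.183, 0.0223]
ee_rot: [-3.141, -0.0, -1.708]
force: [-3.1, 2.3, 8.2]
width: 0.0361
gripper_force: 30.0
```

Contact confirmed. I'll release, retreat, and verify the positions numerically, since the picture views are used up.

```bash
python3 -m jog '[[-0.17,[0,0,0],0],[-0.13,[0,0,0],0],[-0.05,[0,0,0],0],[0.2,[0,0,0],0],[0.5,[0,0,0],0],[0.5,[0,0,-20],0],[0.6,[0,0,-60],0],[1,[0,0,-110],0],[1,[60,0,-140],0],[1,[120,0,-170],0],[1,[180,30,-180],0],[1,[240,60,-180],0],[1,[260,60,-180],0],[1,[260,60,-180],0],[1,[260,60,-180],0]]' 10
python3 - <<'E'
from geo import *
import cv2
np.set_printoptions(precision=4,suppress=True)
P={"a":(.4778,-.183,.0185,.06),"b":(.488,-.105,.023,.064),"c":(.4995,-.023,.0275,.068),"d":(.512,.063,.032,.073),"jar":(.6526,.2045,.028,.048)}
for n in ("scene","top"):
    f=optics.grab_frame(n);cv2.imwrite(f"pics/end_{n}.png",f["color"][:,:,::-1])
    hsv=cv2.cvtColor(f["color"],cv2.COLOR_RGB2HSV); V=hsv[:,:,2]
    iT=np.linalg.inv(f["cam_to_world"])
    def proj(X): c=iT[:3]@np.append(X,1); u=f["mtx"]@c; return u[:2]/u[2]
    m=((V<95)).astype(np.uint8)
    jm=cv2.inRange(hsv,(100,120,60),(130,255,255))
    k,l,st,ce=cv2.connectedComponentsWithStats(jm); print(n,"jar blob",[tuple(c.round(1)) for c,s in zip(ce,st) if 250<s[4]<1500],"exp",proj((.6526,.2045,.045)))
    for q,(x,y,r,z) in P.items():
        if q=="jar":continue
        th=np.linspace(0,6.28,40); pts=np.array([proj((x+r*np.cos(t),y+r*np.sin(t),h)) for t in th for h in (.01,z)],np.float32)
        hull=cv2.convexHull(pts).astype(np.int32); M=np.zeros_like(m);cv2.fillConvexPoly(M,hull,1)
        lo=hull.min((0,1))-8;hi=hull.max((0,1))+9
        k,l,st,ce=cv2.connectedComponentsWithStats(m[lo[1]:hi[1],lo[0]:hi[0]]); Mm=M[lo[1]:hi[1],lo[0]:hi[0]]
        i=1+np.argmax(st[1:,4]); B=l==i
        print(n,q,"exp box",(hull.min((0,1)),hull.max((0,1))),"obs box",st[i,:4]+[lo[0],lo[1],0,0],"IoU",round((B&(Mm>0)).sum()/(B|(Mm>0)).sum(),2))
E
```

```text
t: 45.45
eef_pos: [0.3827, -0.4321, 0.2011]
ee_rot: [3.141, 0.0, -1.71]
force: [0.0, -0.2, -0.2]
width: 0.0879
gripper_force: 0.0
scene jar blob [(np.float64(528.9), np.float64(37.9)), (np.float64(79.2), np.float64(65.7)), (np.float64(114.4), np.float64(79.1)), (np.float64(141.5), np.float64(107.1)), (np.float64(97.5), np.float64(126.9)), (np.float64(334.7), np.float64(360.5))] exp [334.4757 356.8044]
scene a exp box (array([308, 171], dtype=int32), array([325, 198], dtype=int32)) obs box [309 174  25  33] IoU 0.59
scene b exp box (array([319, 192], dtype=int32), array([340, 224], dtype=int32)) obs box [311 184  38  49] IoU 0.56
scene c exp box (array([331, 217], dtype=int32), array([358, 255], dtype=int32)) obs box [323 209  44  55] IoU 0.56
scene d exp box (array([344, 246], dtype=int32), array([378, 290], dtype=int32)) obs box [336 238  51  61] IoU 0.66
top jar blob [(np.float64(625.2), np.float64(149.5)), (np.float64(235.2), np.float64(194.6))] exp [236.2055 195.3475]
top a exp box (array([418, 277], dtype=int32), array([441, 298], dtype=int32)) obs box [410 278  40  21] IoU 0.75
top b exp box (array([377, 268], dtype=int32), array([403, 294], dtype=int32)) obs box [369 270  43  25] IoU 0.77
top c exp box (array([334, 258], dtype=int32), array([363, 290], dtype=int32)) obs box [326 260  46  31] IoU 0.83
top d exp box (array([287, 248], dtype=int32), array([321, 285], dtype=int32)) obs box [279 248  51  38] IoU 0.73
```

Run:
```python
import cv2,numpy as np
for n,box in (("top",(270,235,190,70)),("scene",(295,165,100,140))):
    i=cv2.imread(f"pics/end_{n}.png");x,y,w,h=box
    hsv=cv2.cvtColor(i,cv2.COLOR_BGR2HSV)[y:y+h,x:x+w]
    for th in (60,75):
        m=(hsv[:,:,2]<th).astype(np.uint8); m=cv2.morphologyEx(m,cv2.MORPH_OPEN,cv2.getStructuringElement(2,(9,9)))
        k,l,st,ce=cv2.connectedComponentsWithStats(m); print(n,th,[(s[0]+x,s[1]+y,s[0]+s[2]+x,s[1]+s[3]+y,int(s[4])) for s in st[1:] if s[4]>60])
```

```text
top 60 [(np.int32(296), np.int32(256), np.int32(314), np.int32(274), 239), (np.int32(340), np.int32(265), np.int32(356), np.int32(282), 192), (np.int32(386), np.int32(274), np.int32(400), np.int32(288), 146), (np.int32(420), np.int32(280), np.int32(440), np.int32(298), 223)]
top 75 [(np.int32(288), np.int32(251), np.int32(322), np.int32(286), 903), (np.int32(334), np.int32(261), np.int32(362), np.int32(290), 647), (np.int32(379), np.int32(270), np.int32(404), np.int32(295), 465), (np.int32(420), np.int32(279), np.int32(441), np.int32(299), 286)]
scene 60 [(np.int32(312), np.int32(175), np.int32(322), np.int32(184), 66), (np.int32(311), np.int32(185), np.int32(325), np.int32(199), 157), (np.int32(321), np.int32(196), np.int32(340), np.int32(225), 404), (np.int32(334), np.int32(222), np.int32(358), np.int32(256), 599), (np.int32(355), np.int32(252), np.int32(370), np.int32(267), 158), (np.int32(347), np.int32(267), np.int32(377), np.int32(291), 498)]
scene 75 [(np.int32(310), np.int32(174), np.int32(379), np.int32(291), 2759), (np.int32(363), np.int32(293), np.int32(379), np.int32(305), 134)]
```

The observed outlines match the expected upright poses to 1–2 px in the top view, and the jar hasn't moved. I'll hand in.

```bash
python3 -c "
from station import order; print(order.job_done())"
```

```text
the job is handed in; nothing more can be done
None
```

I handed the job in at about 45 s: camera outlines match all four sockets upright on their posts in size order from the red stop, with the jar unmoved, though my first grasp of the largest tipped it about 25° before I set it back, and no verdict was returned.

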